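# Swap the battery pack in the bench charger

### The arm

A 7-joint arm with a two-finger parallel gripper is mounted at the origin on the work surface. World frame = base frame: x ahead of the robot, y to its left, z up, the work surface at z = 0. Lengths are in m, angles in rad, forces in N, time in s.
With the tool pointing down it reaches from about 0.425 to 0.875 m from the base axis. Payload 4.7 kg.
Tool frame: the origin (TCP) lies at the very end of the fingers, on their centre line; the grasp point (between the pads) lies 19 mm behind it; z points along the fingers, y is the line along which they close (so a half turn about z gives the same grasp; the last joint's range is limited). The gripper opens to 87 mm and grips with 3 to 60 N. Pads are 19 mm wide; open, the fingers measure 117 mm over their backs; the gripper's body (75 mm by 190 mm) begins 51 mm behind the grasp point.
Start: joints at [1.357, 0.321, -0.07, 1.45, 0.023, 1.371, -0.057], TCP at [0.147, -0.633, 0.223] pointing down, gripper open.
Joint ranges: [-2.86, 2.86], [-0.3, 2.09], [-1.38, 1.24], [0.06, 2.45], [-1.56, 4.7], [0.09, 2.05], [-2.69, 2.69]. Speed limits (rad/s): [2.57, 2.57, 3.14, 3.14, 3.14, 3.14, 3.14].

### API

Orientations are given as a rotation vector (axis times angle).
In Python, from bench import ctrl, get_image, job gives the robot as it stands.
- The arm moves only by the shell command python3 -m crank 'ROWS' [FORCE]. ROWS is JSON, a list that holds one entry, the list of rows, each a list of 5 numbers: the shift along the tool's x, y, z in mm, then the turn about the tool's z in rad, then the closure, from -1 (fully open) to 1 (shut), so that 0 is half open. A call has 1 to 10 rows; each row shifts and turns the commanded pose from where the row before left it, along the tool's axes as they then stand; what a row does not reach is not made up. A row lasts 1/12 s, in which the tool goes at most 41.7 mm and 7.16 degrees, less where a joint would pass 70% of its speed; a pose out of reach is approached as far as the arm can. A call with a gripper value outside its range is refused whole. The fingers move at their own pace and stop on an object; FORCE is the grip in N (left out, the last holds). Time passes only in rows, so rows that do not move let the fingers close. It gives the time, the measured TCP pose, the force, the opening and the grip force at its end, in the units of the state.
- ctrl.get_state(): the state, without advancing time (a new reading comes with each control period).
- get_image(name): name is "side" or "top" or "wrist"; returns a dict with "pixels" (400x640x3 uint8, red, green, blue), "fx", "fy", "cx", "cy" (pixels), "k1" (the pictures are not rectified: a ray, as slopes to the right and down, at radius r is drawn at 1 + k1 r^2 times it, then the intrinsics apply), "T" (4x4, takes a point from camera to world coordinates); the wrist camera has in their place "T_tool_cam" (4x4, takes a point from camera to tool coordinates, whose origin is the TCP and whose axes are the flange's). Camera axes: x right, y down, z forward; pixel columns grow to the right and rows downward; lengths in m; the calibration is good to about 2 mm. A picture is of the moment at which its call begins: read the wrist's pose just before it. There is no depth.
- job.close_job(): hands the job in; it is judged then, once.
The state is a dict: "time": time; "joint_positions": joint angles; "qd": joint speeds; "joint_torque": joint torques, N m; "position": TCP position; "tool_rot": TCP orientation; "ft_force": force on the tool from outside, world axes, zero at the start; "torque": the same for the moment, N m; "grip_width": opening from 0.0 (shut) to 1.0 (fully open); "grip_force": force on a finger pad.
Only numpy, scipy, OpenCV 4.12 (cv2) and the standard library are available. Lean on these libraries where they do the work, as an engineer would, in place of code of your own. Each camera call takes 0.05 s, during which the arm holds its last target. There are 200 camera calls.

### The job

Swap the battery packs in the bench charger: push down the pack in its slot so that the catch lets it spring up, lift it out and stand it upright in the empty tray; then put the other pack, standing on the table, into the slot and push it down until the catch holds it there by itself. The catch only wants a gentle push, so never force the charger, don't knock a pack over, and leave everything else on the table where it is.

Things in the scene. Friction and masses are not known exactly. Their poses are not given: they have to be found in the camera images.
- dock: Battery charger, a grey plastic block, fixed, 100 mm high, one upright rectangular slot open at the top. Origin: on the table, straight below the slot's centre; z up. The block ends 14 mm beyond the slot on three sides; at +x it goes on to x = +86 mm at the same height, on a 4 mm thick foot 18 mm wider. More than 25 N on its walls spoils it: grip a pack still in it lightly.
- slot_mouth (a point): Centre of the slot's mouth, 100 mm above the table, axes as the charger's. The slot is 61 mm along x and 41 mm along y (1.5 mm free on each side of a pack), with a 5 mm bevel inside the mouth. A pack on the raised lift stands 28 to 32 mm proud of the mouth, a caught one 0 to 8 mm, differing from unit to unit.
- lift: The slot's floor, a spring lift on a push-push catch; origin: its top's centre. 48 to 52 mm above the table when up, 24 to 28 mm lower when caught. To catch it, and again to free it, push the pack to the solid stop, 9 to 14 mm past the caught depth (by unit), then let go; 3 mm short does nothing. Spring 5.2 N (up) to 7.4 N (stop); over 20 N spoils it. A freed pack rises within 1 s.
- pack_bay: Battery pack, an upright black block with thin grey bands, 58 (x) x 38 (y) x 80 (z) mm, 0.2 to 0.33 kg, at the start in the charger's slot, held down by the catch, its axes along the charger's. Origin: centre of its underside, z up. The flat top is pushed; when it stands proud it can be gripped across the 38 mm.
- pack_table: The other battery pack, the same in every way, at the start standing upright on the table beside the charger. Origin: centre of its underside.
- tray: Empty shallow square plywood tray fixed to the table, 150 x 150 mm outside, walls 6 mm thick and 18 mm high, floor about 6 mm above the table. Origin: centre of its underside.
- plate: Bystander: white ceramic plate, 144 mm across. Leave alone.
- figurine: Bystander: small terracotta figurine, 80 mm tall, foot 48 mm across. Leave alone.
- glue: Bystander: white glue bottle, 140 mm tall, 52 mm across. Leave alone.
- tape: Bystander: roll of tape lying flat, 64 mm across, 22 mm tall. Leave alone.
- sander: Bystander: cork sanding block, 60 x 35 x 28 mm. Leave alone.
- jar: Bystander: glass jar with a steel lid, 75 mm tall, 60 mm across. Leave alone.
- mug: Bystander: white mug, 85 mm tall, 76 mm across. Leave alone.
Things that resemble listed ones, but are neither listed nor needed, are in the scene too. Leave any purple look-alike of the pack_table alone. Leave any red look-alike of the pack_bay alone.

How it is judged:
On the way, in this order (a step that is already met when the one before it is completed fails the run):
1. the catch is released: the old pack stands proud in the slot on the raised lift, not held (x of pack_bay in the frame of dock between -0.005 and 0.005 m and y of pack_bay in the frame of dock between -0.005 and 0.005 m and angle between pack_bay's own z axis and vertical below 0.08 rad and z of pack_bay in the frame of dock between 0.044 and 0.06 m and linear speed of pack_bay below 0.03 m/s and contact force between pack_bay and the fingers below 0.5 N), for 0.1 s.
2. the old pack stands upright in the tray (x of pack_bay in the frame of tray between -0.045 and 0.045 m and y of pack_bay in the frame of tray between -0.045 and 0.045 m and z of pack_bay in the frame of tray below 0.013 m and angle between pack_bay's own z axis and vertical below 0.1 rad and linear speed of pack_bay below 0.02 m/s and contact force between pack_bay and the fingers below 0.5 N), for 0.2 s.
At the end, for the whole second after the job is handed in: The other pack is upright in the charger's slot, within 5 mm of its centre, held down by the catch (top 3 mm below to 12 mm above the rim); the old pack stands upright on the tray's floor, its centre within 45 mm of the tray's centre along both tray sides. Both are at rest (x of pack_table in the frame of dock between -0.005 and 0.005 m and y of pack_table in the frame of dock between -0.005 and 0.005 m and angle between pack_table's own z axis and vertical below 0.08 rad and z of pack_table in the frame of dock between 0.017 and 0.032 m and linear speed of each of pack_table, pack_bay below 0.02 m/s and x of pack_bay in the frame of tray between -0.045 and 0.045 m and y of pack_bay in the frame of tray between -0.045 and 0.045 m and z of pack_bay in the frame of tray below 0.013 m and angle between pack_bay's own z axis and vertical below 0.1 rad); the robot touches nothing.
It fails at once if the lift is pushed down with more than 20 N (the pack's own weight included) (contact force between lift and pack_bay above 20 N or contact force between lift and pack_table above 20 N or contact force between lift and the arm above 20 N or contact force between lift and the fingers above 20 N).
It fails at once if the charger's housing is pushed or squeezed with more than 25 N (contact force between dock and pack_bay above 25 N or contact force between dock and pack_table above 25 N or contact force between dock and the arm above 25 N or contact force between dock and the fingers above 25 N).
It fails at once if a pack is tipped over (more than 40 degrees) (angle between any of pack_bay, pack_table's own z axis and vertical above 0.7 rad).
It fails at once if a bystander is moved by more than 30 mm (distance of any of plate, figurine, glue, tape, sander, jar, mug from where it was at the start of the episode above 0.03 m).
It also fails if it takes over 72 s, if anything falls off the work surface, if the arm or the gripper's body presses on something with over 40 N, if the wrist force passes 120 N, or if a joint passes its speed limit or range.

## Working session

There is one attempt and no reset: what is moved stays moved. The work goes in short steps, Python scripts to look and compute and a shell command to move; the robot and the scene stay as the last step left them, time stands still between calls to the robot, and variables do not carry over. Pictures are saved under pics/ and viewed, at most 10 in all, crops included, and the job is handed in when it is done.

```bash
mkdir -p pics; ls
cat > h.py <<'E'
import numpy as np, cv2
from bench import ctrl, get_image, job
from scipy.spatial.transform import Rotation as R
def st(): return ctrl.get_state()
def Ttool(s):
    T=np.eye(4);T[:3,:3]=R.from_rotvec(s["tool_rot"]).as_matrix();T[:3,3]=s["position"];return T
def grab(n,f=None):
    s=st();im=get_image(n)
    if n=="wrist": im["T"]=Ttool(s)@np.array(im["T_tool_cam"])
    im["T"]=np.array(im["T"])
    np.savez("last_"+n+".npz",**im)
    if f: cv2.imwrite("pics/"+f,im["pixels"][:,:,::-1])
    return im
def load(n):
    d=np.load("last_"+n+".npz");return {k:d[k] for k in d}
def ray(im,u,v):
    d=np.array([(u-im["cx"])/im["fx"],(v-im["cy"])/im["fy"]]);x=d.copy()
    for _ in range(20): x=d/(1+im["k1"]*(x@x))
    return im["T"][:3,3],im["T"][:3,:3]@np.array([x[0],x[1],1])
def onz(im,u,v,z):
    o,r=ray(im,u,v);return o+r*(z-o[2])/r[2]
def proj(im,p):
    q=np.linalg.inv(im["T"])@np.append(p,1);x=q[:2]/q[2];x=x*(1+im["k1"]*(x@x))
    return np.array([x[0]*im["fx"]+im["cx"],x[1]*im["fy"]+im["cy"]])
E
python3 - <<'E'
from h import *
s=st();print(s)
a=grab("top","top.png");b=grab("side","side.png")
for i in(a,b):print(i["fx"],i["cx"],i["cy"],i["k1"],i["T"].round(3))
E
```

```text
pics
{'time': 0.0, 'joint_positions': array([ 1.35707945,  0.32182189, -0.07011944,  1.45168453,  0.02265126,
        1.37080263, -0.05691776]), 'qd': array([ 8.59438718e-04,  4.77474446e-04, -6.47882100e-04,  1.97827470e-03,
       -1.04762928e-03, -1.94062391e-03, -7.15842115e-05]), 'joint_torque': array([-1.03462600e-03, -4.91289318e+01, -4.04264303e-01, -3.12529850e+01,
       -6.37701130e-02,  4.36935062e-02,  1.88181325e-04]), 'position': array([ 0.14663074, -0.63266946,  0.22145775]), 'tool_rot': array([-3.11934001e+00, -3.56952720e-01,  5.59428724e-04]), 'ft_force': array([-0.5582108 , -1.06580082, -0.94956532]), 'torque': array([0.01632689, 0.01516441, 0.01816705]), 'grip_force': 0.0, 'grip_width': 0.9976462833295813}
485.5198762807864 323.52100068872016 201.51309806734173 0.04163815059957463 [[ 0.012 -0.986  0.168  0.368]
 [-1.    -0.012 -0.003 -0.017]
 [ 0.005 -0.168 -0.986  1.44 ]
 [ 0.     0.     0.     1.   ]]
380.05180849416473 323.40896507476816 192.45985580923568 -0.0641767286463364 [[-0.646 -0.485  0.59   0.049]
 [-0.763  0.393 -0.513  0.487]
 [ 0.017 -0.782 -0.624  0.658]
 [ 0.     0.     0.     1.   ]]
```

View pics/top.png

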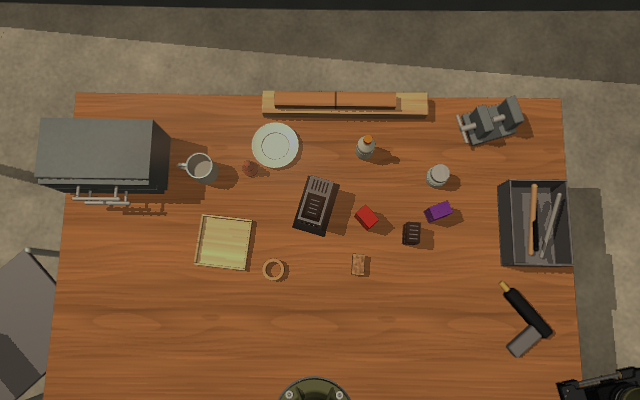

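View pics/side.png

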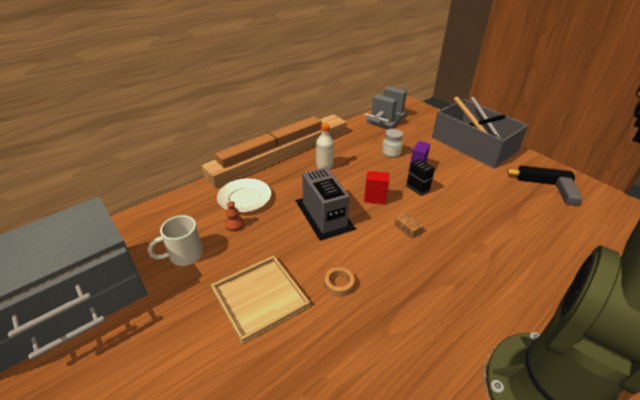

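Top view: the charger is at (316,205). There are three candidates for pack_table: red at (367,218), black with grey bands at (411,233) and purple at (439,211). The black one fits the description. The tray is at (224,242). I'll confirm with an enlarged crop.

Run:
```python
from h import *
a=load("top")["pixels"][165:255,280:460,::-1];b=load("side")["pixels"][130:250,290:450,::-1]
a=cv2.resize(a,(800,400),interpolation=2)
cv2.imwrite("pics/c1.png",a)
im=load("top")
for n,u,v,z in[("tray",224,242,.018),("dock",316,205,.1),("pack",411,231,.08),("red",367,216,.08)]:print(n,onz(im,u,v,z).round(3))
```

```text
tray [0.487 0.268 0.018]
dock [ 0.587 -0.     0.1  ]
pack [ 0.519 -0.268  0.08 ]
red [ 0.56  -0.145  0.08 ]
```

View pics/c1.png

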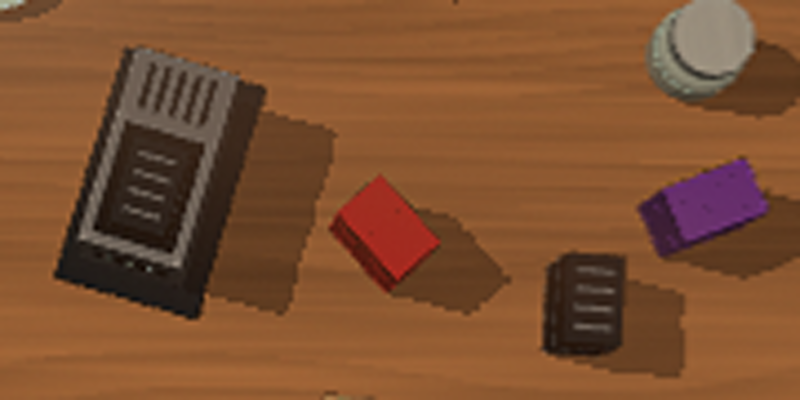

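The crop confirms the black banded block, crop (596,302), as pack_table. The pack in the slot is centred at about crop (150,188), and the charger's +x end with the vents points up and to the right.

Run:
```python
from h import *
im=load("top");f=lambda u,v,z:onz(im,280+u/4.444,165+v/4.444,z)[:2]
P=lambda *a:np.array([f(*q) for q in a])
s=P((122,122,.104),(207,142,.104),(170,253,.104),(97,233,.104));print("bay",s.mean(0),np.linalg.norm(s[0]-s[3]),np.linalg.norm(s[0]-s[1]))
b=P((80,238,.1),(133,50,.1),(185,268,.1),(238,85,.1))
for i in(0,2):
  d=b[i+1]-b[i];print(np.degrees(np.arctan2(d[1],d[0])),np.linalg.norm(d))
print(np.linalg.norm(b[0]-b[2]))
c=b.mean(0);d=b[1]-b[0];print("dock from block",c,c-.0205*d/np.linalg.norm(d))
t=P((572,253,.08),(626,255,.08),(621,350,.08),(566,345,.08));print("tab",t.mean(0),t)
g=np.array([onz(im,u,v,.018)[:2] for u,v in((201,214),(254,219),(248,270),(195,264))]);print("tray",g.mean(0),g)
print(R.from_rotvec(st()["tool_rot"]).as_matrix().round(3))
w=grab("wrist");print(w["T_tool_cam"],w["fx"],w["k1"])
```

```text
bay [0.58004584 0.00632056] 0.07215337169715963 0.055021030359698325
-14.472413227053625 0.12479237175660389
-15.353799608077157 0.12140593685444726
0.06837244186283938
dock from block [5.98423317e-01 3.00734940e-04] [0.57857382 0.00542397]
tab [ 0.51490305 -0.27692158] [[ 0.5449852  -0.2621941 ]
 [ 0.54415046 -0.2963463 ]
 [ 0.48389676 -0.29181702]
 [ 0.48657977 -0.2573289 ]]
tray [0.4888554  0.26607879] [[0.5691272  0.33892658]
 [0.55610932 0.18274339]
 [0.40723037 0.19459038]
 [0.4229547  0.34805482]]
[[ 0.974  0.226 -0.   ]
 [ 0.226 -0.974  0.002]
 [-0.    -0.002 -1.   ]]
[[ 5.89661424e-04 -9.51832916e-01 -3.06616620e-01  8.37956056e-02]
 [ 9.99999671e-01  3.90362410e-04  7.11316427e-04 -3.06119769e-04]
 [-5.57362786e-04 -3.06616938e-01  9.51832833e-01 -1.61972887e-01]
 [ 0.00000000e+00  0.00000000e+00  0.00000000e+00  1.00000000e+00]] 356.8322883857358 -0.05983415434005835
```

```bash
python3 -m crank '[[[29.7,-27.6,0,0,1],[29.7,-27.6,0,0,1],[29.7,-27.6,0,0,1],[29.7,-27.6,0,0,1],[29.7,-27.6,0,0,1],[29.7,-27.6,0,0,1],[29.7,-27.6,0,0,1],[29.7,-27.6,0,0,1],[29.7,-27.6,0,0,1],[29.7,-27.6,0,0,1]]]' 10
python3 -m crank '[[[29.7,-27.6,0,0,1],[29.7,-27.6,0,0,1],[29.7,-27.6,0,0,1],[29.7,-27.6,0,0,1],[29.7,-27.6,0,0,1],[29.7,-27.6,0,0,1],[29.7,-27.6,0,0,1],[29.7,-27.6,0,0,1],[29.7,-27.6,0,0,1]]]'
python3 -m crank '[[[0,0,0,0.123,1],[0,0,0,0.123,1],[0,0,0,0.123,1],[0,0,0,0.123,1],[0,0,0,0,1],[0,0,0,0,1]]]'
python3 - <<'E'
from h import *
grab("wrist","w1.png");print(Ttool(st()).round(4))
E
```

```text
time: 0.98
position: [0.3743, -0.2954, 0.2225]
tool_rot: [3.121, 0.357, -0.0]
ft_force: [-0.3, -0.9, -0.3]
grip_width: 0.325
grip_force: 0.0
time: 1.73
position: [0.5787, 0.0065, 0.2225]
tool_rot: [3.121, 0.356, 0.0]
ft_force: [0.8, 0.6, -0.1]
grip_width: 0.006
grip_force: 0.0
time: 2.23
position: [0.5779, 0.0051, 0.2223]
tool_rot: [3.115, -0.408, -0.001]
ft_force: [0.4, 0.4, 0.6]
grip_width: 0.004
grip_force: 0.0
[[ 9.662e-01 -2.578e-01 -3.000e-04  5.779e-01]
 [-2.578e-01 -9.662e-01 -1.000e-04  5.100e-03]
 [-3.000e-04  2.000e-04 -1.000e+00  2.224e-01]
 [ 0.000e+00  0.000e+00  0.000e+00  1.000e+00]]
```

View pics/w1.png

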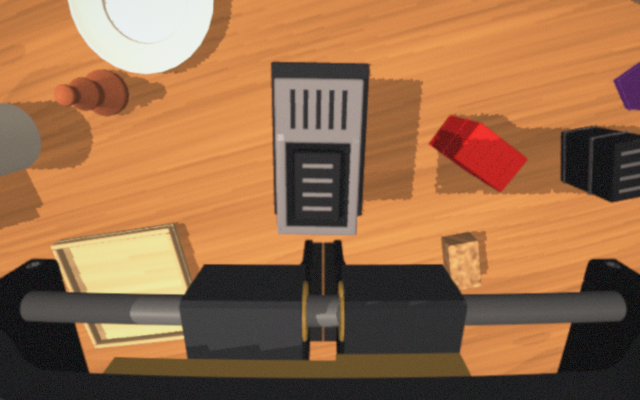

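The wrist view shows the slot with the pack at about (318,186), with the block's grey top spanning roughly (275,78)-(364,78) down to (277,234)-(357,234). I'll fit the edges.

```bash
cat >> h.py <<'E'
def dockfit(im,poly):
    # grey top corners -> block top fit
    c=np.array([onz(im,u,v,.1)[:2] for u,v in poly])
    x=(c[0]+c[1]-c[2]-c[3])/2;y=(c[0]+c[3]-c[1]-c[2])/2
    return c,x,y
E
python3 - <<'E'
from h import *
im=load("wrist")if 0 else None
s=st();im=grab("wrist");p=im["pixels"].astype(int)
g=cv2.cvtColor(im["pixels"],cv2.COLOR_RGB2GRAY).astype(int)
sat=p.max(2)-p.min(2)
m=((sat<25)&(g>95)).astype(np.uint8);n,l,stt,cen=cv2.connectedComponentsWithStats(m)
i=l[140,280];print(stt[i]) ; k=(l==i).astype(np.uint8)
cs,_=cv2.findContours(k,cv2.RETR_CCOMP,cv2.CHAIN_APPROX_NONE)
for c in sorted(cs,key=cv2.contourArea)[-2:]:
    q=cv2.minAreaRect(c);h=cv2.approxPolyDP(cv2.convexHull(c),5,True)[:,0];print(h.tolist())
    w=np.array([onz(im,u,v,.1)[:2] for u,v in c[:,0]]).astype(np.float32)
    r=cv2.minAreaRect(w*1000);print("rect",r)
E
```

```text
[     0      0    640    400 237379]
[[275, 77], [363, 80], [354, 234], [278, 229]]
rect ((602.2869262695312, 2.7945404052734375), (69.88969421386719, 129.1055908203125), 74.05650329589844)
[[639, 0], [639, 399], [0, 399], [0, 0]]
rect ((532.361572265625, 20.911529541015625), (723.2582397460938, 397.4834289550781), 75.11279296875)
```

```bash
python3 -m crank '[[[3.4,-4.4,20,0.017,1],[0,0,30,0,1],[0,0,30,0,1],[0,0,20,0,1],[0,0,5,0,1],[0,0,0,0,1],[0,0,0,0,1]]]'
python3 -m crank '[[[0,0,2,0,1],[0,0,2,0,1],[0,0,0,0,1]]]'
python3 -m crank '[[[0,0,2,0,1],[0,0,2,0,1],[0,0,0,0,1]]]'
python3 -m crank '[[[0,0,2,0,1],[0,0,2,0,1],[0,0,0,0,1]]]'
```

```text
time: 2.92
position: [0.5832, 0.0085, 0.1186]
tool_rot: [-3.11, 0.439, -0.002]
ft_force: [-0.9, 0.7, -0.1]
grip_width: 0.005
grip_force: 0.0
time: 3.17
position: [0.5831, 0.0084, 0.1144]
tool_rot: [3.11, -0.44, 0.002]
ft_force: [-0.7, -0.3, 0.2]
grip_width: 0.003
grip_force: 0.0
time: 3.42
position: [0.5823, 0.0084, 0.1092]
tool_rot: [3.11, -0.44, -0.001]
ft_force: [-0.8, -0.4, -0.2]
grip_width: 0.005
grip_force: 0.0
time: 3.67
position: [0.5824, 0.0084, 0.1052]
tool_rot: [3.111, -0.44, -0.0]
ft_force: [0.2, 0.4, 0.4]
grip_width: 0.002
grip_force: 0.2
```

```bash
for i in 1; do python3 -m crank '[[[0,0,1.5,0,1],[0,0,1.5,0,1],[0,0,0,0,1]]]'
python3 -m crank '[[[0,0,1.5,0,1],[0,0,1.5,0,1],[0,0,0,0,1]]]'
python3 -m crank '[[[0,0,1,0,1],[0,0,1,0,1],[0,0,0,0,1]]]'; done | grep -E "posi|ft"
```

```text
position: [0.5824, 0.0085, 0.1026]
ft_force: [-1.3, 0.3, 3.6]
position: [0.5824, 0.0085, 0.0993]
ft_force: [-1.4, 0.0, 3.5]
position: [0.5824, 0.0085, 0.0973]
ft_force: [-1.8, 1.0, 2.8]
```

```bash
(python3 -m crank '[[[0,0,1,0,1],[0,0,0,0,1]]]'
python3 -m crank '[[[0,0,1,0,1],[0,0,0,0,1]]]'
python3 -m crank '[[[0,0,1,0,1],[0,0,0,0,1]]]'
python3 -m crank '[[[0,0,0.7,0,1],[0,0,0,0,1]]]') | grep -E "posi|ft"
```

```text
position: [0.5824, 0.0085, 0.0963]
ft_force: [-1.7, -0.4, 4.4]
position: [0.5824, 0.0085, 0.0954]
ft_force: [-1.5, 0.8, 5.1]
position: [0.5824, 0.0085, 0.0945]
ft_force: [-1.5, 0.9, 5.8]
position: [0.5824, 0.0085, 0.0941]
ft_force: [-2.9, 0.8, 6.9]
```

```bash
(python3 -m crank '[[[0,0,0.7,0,1],[0,0,0,0,1]]]';python3 -m crank '[[[0,0,0.5,0,1],[0,0,0,0,1]]]') | grep -E "posi|ft"
```

```text
position: [0.5825, 0.0086, 0.0938]
ft_force: [-3.7, 0.5, 8.4]
position: [0.5825, 0.0086, 0.0935]
ft_force: [-4.4, -0.0, 9.9]
```

The stop has been reached: the force rises steeply while z hardly moves. Releasing now.

```bash
python3 -m crank '[[[0,0,-25,0,1],[0,0,-35,0,1],[0,0,-35,0,1],[0,0,-32,0,-1],[0,0,0,0,-1],[0,0,0,0,-1],[0,0,0,0,-1],[0,0,0,0,-1],[0,0,0,0,-1],[0,0,0,0,-1]]]'
python3 -m crank '[[[0,0,0,0,-1],[0,0,0,0,-1],[0,0,0,0,-1],[0,0,0,0,-1],[0,0,0,0,-1],[0,0,0,0,-1],[0,0,0,0,-1],[0,0,0,0,-1]]]'
python3 - <<'E'
from h import *
grab("wrist","w2.png");print(Ttool(st()).round(4))
E
```

```text
time: 6.25
position: [0.5818, 0.0083, 0.2182]
tool_rot: [3.11, -0.44, -0.004]
ft_force: [0.0, 0.2, -0.1]
grip_width: 0.453
grip_force: 0.0
time: 6.92
position: [0.5825, 0.0085, 0.2197]
tool_rot: [3.111, -0.44, 0.0]
ft_force: [0.4, -0.2, -0.4]
grip_width: 0.982
grip_force: 0.0
[[ 9.607e-01 -2.775e-01  0.000e+00  5.825e-01]
 [-2.775e-01 -9.607e-01 -1.000e-04  8.400e-03]
 [ 0.000e+00  1.000e-04 -1.000e+00  2.196e-01]
 [ 0.000e+00  0.000e+00  0.000e+00  1.000e+00]]
```

View pics/w2.png

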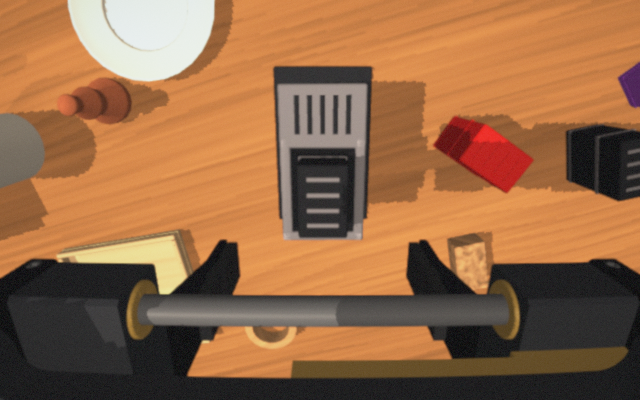

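The pack stands proud, its top face at about (300-351,158)-(356,238), centred between the open fingers. I'll check the centring numerically.

Run:
```python
from h import *
im=load("wrist");T=Ttool(st())
g=cv2.cvtColor(im["pixels"],cv2.COLOR_RGB2GRAY)
for v in(175,205,225):print(v,g[v,284:366].tolist())
for x in(-.029,.029):
  for y in(-.019,.019):
    p=T[:3,3]+T[:3,0]*x+T[:3,1]*y;p[2]=.13;print(x,y,proj(im,p).round(1))
```

```text
175 [157, 156, 153, 153, 151, 132, 98, 62, 39, 38, 37, 34, 31, 41, 42, 44, 53, 50, 45, 50, 46, 50, 51, 51, 51, 52, 49, 50, 46, 48, 45, 44, 48, 48, 48, 51, 44, 48, 47, 48, 50, 51, 45, 46, 48, 52, 48, 51, 51, 50, 49, 49, 48, 52, 46, 48, 49, 47, 45, 48, 47, 43, 44, 39, 36, 25, 30, 30, 30, 32, 54, 85, 102, 106, 107, 108, 111, 108, 108, 99, 78, 58]
205 [153, 153, 153, 151, 152, 147, 133, 96, 61, 37, 37, 35, 31, 35, 39, 40, 43, 46, 44, 46, 49, 45, 48, 46, 46, 45, 46, 48, 42, 44, 48, 45, 48, 50, 50, 45, 45, 46, 49, 44, 44, 47, 48, 45, 48, 45, 46, 46, 50, 46, 42, 44, 45, 46, 46, 43, 47, 42, 41, 41, 39, 31, 32, 29, 28, 26, 31, 35, 26, 48, 83, 101, 106, 110, 108, 106, 110, 110, 99, 84, 58, 44]
225 [150, 153, 152, 151, 150, 149, 141, 125, 86, 48, 37, 29, 36, 33, 34, 42, 45, 49, 47, 47, 50, 48, 78, 122, 143, 146, 146, 147, 147, 147, 147, 144, 146, 145, 145, 147, 148, 145, 146, 146, 143, 149, 145, 149, 147, 147, 147, 148, 147, 149, 146, 144, 147, 139, 111, 72, 45, 44, 48, 45, 45, 46, 35, 36, 41, 41, 41, 40, 50, 82, 125, 142, 139, 146, 150, 150, 147, 133, 129, 152, 163, 163]
-0.029 -0.019 [297.4 237.3]
-0.029 0.019 [346.9 237.4]
0.029 -0.019 [295.7 163.3]
0.029 0.019 [348.6 163.3]
```

```bash
python3 -m crank '[[[0,0,30,0,-1],[0,0,30,0,-1],[0,0,30,0,-1],[0,0,20,0,-1],[0,0,4,0,-1],[0,0,0,0,-1],[0,0,0,0,-0.2],[0,0,0,0,-0.2],[0,0,0,0,-0.2],[0,0,0,0,-0.2]]]' 8
python3 -m crank '[[[0,0,0,0,0.4],[0,0,0,0,0.4],[0,0,0,0,0.4],[0,0,0,0,0.4],[0,0,0,0,0.4],[0,0,0,0,0.4],[0,0,0,0,0.4],[0,0,0,0,0.4]]]' 8
```

```text
time: 7.8
position: [0.5834, 0.0084, 0.1071]
tool_rot: [3.11, -0.44, 0.004]
ft_force: [0.3, 0.6, 0.3]
grip_width: 0.779
grip_force: 0.0
time: 8.47
position: [0.5825, 0.0084, 0.1057]
tool_rot: [3.11, -0.44, 0.0]
ft_force: [-0.2, -0.2, 0.5]
grip_width: 0.437
grip_force: 8.0
```

```bash
python3 -m crank '[[[0,0,-3,0,0.4],[0,0,-6,0,0.4],[0,0,-8,0,0.4],[0,0,-8,0,0.4],[0,0,-8,0,0.4],[0,0,-8,0,0.4],[0,0,-8,0,0.4],[0,0,-8,0,0.4],[0,0,-8,0,0.4],[0,0,0,0,0.4]]]'
python3 -m crank '[[[0,0,-10,0,1],[0,0,-10,0,1],[0,0,-10,0,1],[0,0,-5,0,1],[0,0,0,0,1]]]' 18
python3 - <<'E'
from h import *
T=Ttool(st());g=np.array([.4889,.2661]);d=g-T[:2,3];print(d,np.linalg.norm(T[:2,3]),d@T[:2,0],d@T[:2,1],T.round(3))
E
```

```text
time: 9.3
position: [0.5837, 0.0086, 0.1729]
tool_rot: [-3.11, 0.44, -0.005]
ft_force: [0.1, 0.4, -1.7]
grip_width: 0.437
grip_force: 8.0
time: 9.72
position: [0.5835, 0.0086, 0.2076]
tool_rot: [-3.11, 0.44, -0.005]
ft_force: [0.1, 0.3, -3.3]
grip_width: 0.433
grip_force: 18.0
[-0.09462632  0.25750069] 0.5835896834283041 -0.1623659773318144 -0.22112871712059226 [[ 0.961 -0.277  0.003  0.584]
 [-0.278 -0.961 -0.     0.009]
 [ 0.003 -0.001 -1.     0.208]
 [ 0.     0.     0.     1.   ]]
```

```bash
python3 -m crank '[[[-20.3,-27.6,0,0,1],[-20.3,-27.6,0,0,1],[-20.3,-27.6,0,0,1],[-20.3,-27.6,0,0,1],[-20.3,-27.6,0,0,1],[-20.3,-27.6,0,0,1],[-20.3,-27.6,0,0,1],[-20.3,-27.6,0,0,1],[0,0,0,0,1],[0,0,0,0,1]]]'
python3 - <<'E'
from h import *
im=grab("top");im2=grab("wrist");a=im["pixels"][170:300,160:300,::-1];a=cv2.resize(a,(560,520))
cv2.imwrite("pics/t2.png",np.hstack([a[:400],im2["pixels"][:,200:440,::-1]]));print(Ttool(st())[:3,3])
E
```

```text
time: 10.55
position: [0.4859, 0.2685, 0.2056]
tool_rot: [-3.111, 0.431, 0.001]
ft_force: [1.0, -1.0, -2.5]
grip_width: 0.438
grip_force: 18.0
[0.48795974 0.26477646 0.20526428]
```

View pics/t2.png

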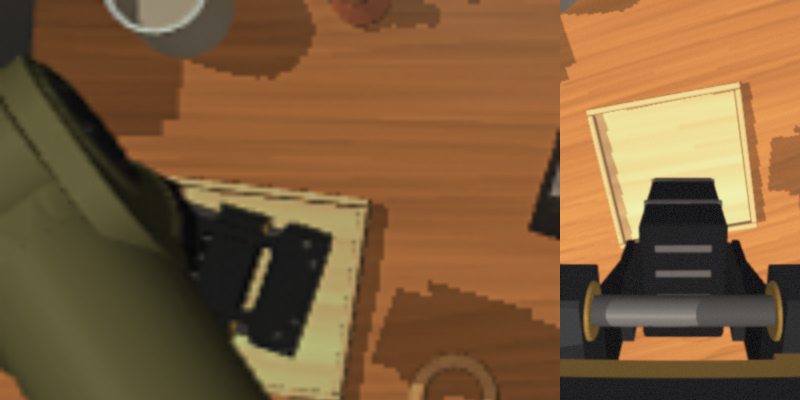

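The right panel gives the tray corners at wrist pixels (230,112), (381,83), (397,226) and (265,242).

Run:
```python
from h import *
im=load("wrist");g=np.array([onz(im,u,v,.018)[:2] for u,v in((230,112),(381,83),(397,226),(265,242))]);print(g,g.mean(0))
T=Ttool(st());d=g.mean(0)-T[:2,3];print(d@T[:2,0],d@T[:2,1],T[:3,3])
```

```text
[[0.56745225 0.33521135]
 [0.55345523 0.18964688]
 [0.40787788 0.20636001]
 [0.42879692 0.34661198]] [0.48939557 0.26945755]
7.891153440859591e-05 -0.0048957109420965424 [0.48795974 0.26477646 0.20526428]
```

```bash
python3 -m crank '[[[0,-4,25,0,1],[0,0,30,0,1],[0,0,30,0,1],[0,0,25,0,1],[0,0,15,0,1],[0,0,10,0,1],[0,0,3,0,1],[0,0,0,0,1],[0,0,0,0,1]]]' | grep -E "posi|ft"
(python3 -m crank '[[[0,0,1.5,0,1],[0,0,1.5,0,1],[0,0,0,0,1]]]';python3 -m crank '[[[0,0,1,0,1],[0,0,0,0,1]]]';python3 -m crank '[[[0,0,1,0,1],[0,0,0,0,1]]]') | grep -E "posi|ft"
```

```text
position: [0.4899, 0.2694, 0.0686]
ft_force: [1.1, 0.0, -1.6]
position: [0.4892, 0.2695, 0.0651]
ft_force: [0.3, -1.0, -3.2]
position: [0.4889, 0.2694, 0.0637]
ft_force: [-0.5, 1.1, -2.0]
position: [0.4888, 0.2694, 0.0625]
ft_force: [0.7, -0.2, -2.4]
```

```bash
(python3 -m crank '[[[0,0,1,0,1],[0,0,0,0,1]]]';python3 -m crank '[[[0,0,1,0,1],[0,0,0,0,1]]]';python3 -m crank '[[[0,0,1,0,1],[0,0,0,0,1]]]') | grep -E "posi|ft"
```

```text
position: [0.489, 0.2696, 0.0617]
ft_force: [0.4, 1.1, -2.0]
position: [0.489, 0.2697, 0.0616]
ft_force: [-2.1, -0.6, 5.8]
position: [0.4891, 0.2697, 0.0616]
ft_force: [-4.0, -2.7, 11.7]
```

```bash
python3 -m crank '[[[0,0,-2,0,1],[0,0,0,0,1],[0,0,0,0,0],[0,0,0,0,-1],[0,0,0,0,-1],[0,0,0,0,-1],[0,0,0,0,-1],[0,0,0,0,-1],[0,0,0,0,-1],[0,0,0,0,-1]]]'
python3 -m crank '[[[0,0,-10,0,-1],[0,0,-25,0,-1],[0,0,-35,0,-1],[0,0,-35,0,-1],[0,0,-35,0,-1],[0,0,0,0,-1],[0,0,0,0,-1]]]'
python3 - <<'E'
from h import *
im=grab("wrist");T=Ttool(st());np.set_printoptions(suppress=True,precision=4)
g=cv2.cvtColor(im["pixels"],cv2.COLOR_RGB2GRAY)
pk=np.array([.489,.2697])
for x in(-.029,.029):
  for y in(-.019,.019):
    p=np.append(pk+T[:2,0]*x+T[:2,1]*y,.086);print(proj(im,p).round(1))
cv2.imwrite("pics/w3.png",im["pixels"][:,:,::-1])
# moves to pack_table, yaw aligned w/ ~ its long axis
t=np.array([.5149,-.2769]);d=t-T[:2,3];print(T[:3,3],d@T[:2,0],d@T[:2,1])
E
```

```text
time: 13.32
position: [0.4888, 0.2695, 0.0616]
tool_rot: [3.111, -0.44, 0.0]
ft_force: [-0.3, -0.1, 0.0]
grip_width: 0.935
grip_force: 0.0
time: 13.9
position: [0.4901, 0.2705, 0.2047]
tool_rot: [-3.108, 0.44, -0.008]
ft_force: [-0.3, -0.1, -0.5]
grip_width: 1.002
grip_force: 0.0
[301.4 224.8]
[346.3 224.9]
[300.2 157.2]
[347.8 157.2]
[0.4892 0.2696 0.2027] 0.17640690298246978 0.5178902328044129
```

View pics/w3.png

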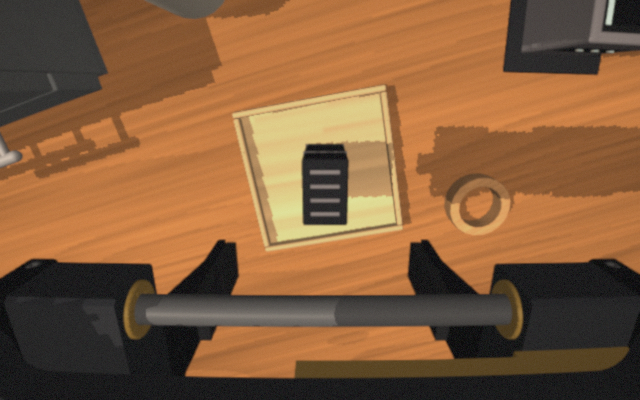

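The old pack stands in the tray at (325,185), where it was predicted. Next is pack_table.

```bash
python3 -m crank '[[[12.6,37,0,0,-1],[12.6,37,0,0,-1],[12.6,37,0,0,-1],[12.6,37,0,0,-1],[12.6,37,0,0,-1],[12.6,37,0,0,-1],[12.6,37,0,0,-1],[12.6,37,0,0,-1],[12.6,37,0,0,-1],[12.6,37,0,0,-1]]]' | grep pos
python3 -m crank '[[[12.6,37,0,0,-1],[12.6,37,0,0,-1],[12.6,37,0,0,-1],[12.6,37,0,0,-1],[0,0,0,-0.1,-1],[0,0,0,-0.1,-1],[0,0,0,0,-1],[0,0,0,0,-1],[0,0,0,0,-1]]]'
python3 - <<'E'
from h import *
im=grab("wrist","w4.png");print(Ttool(st()).round(4))
E
```

```text
position: [0.5058, -0.1228, 0.2001]
time: 15.53
position: [0.5142, -0.2764, 0.2008]
tool_rot: [-3.138, 0.13, 0.002]
ft_force: [0.3, 1.5, -0.3]
grip_width: 1.003
grip_force: 0.0
[[ 9.966e-01 -8.200e-02 -9.000e-04  5.144e-01]
 [-8.200e-02 -9.966e-01  3.000e-04 -2.764e-01]
 [-9.000e-04 -3.000e-04 -1.000e+00  2.011e-01]
 [ 0.000e+00  0.000e+00  0.000e+00  1.000e+00]]
```

View pics/w4.png

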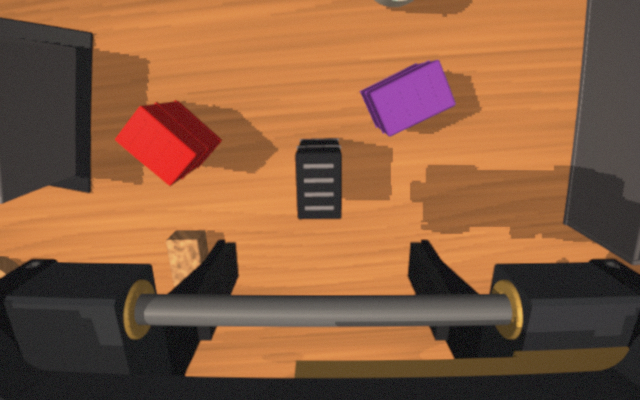

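Black pack top face is about (297-342,150)-(297-341,219). The red block is at (168,142), the purple one at (408,97) and the sander at (187,255). All are clear of the fingers.

Run:
```python
from h import *
im=load("wrist");T=Ttool(st());g=cv2.cvtColor(im["pixels"],cv2.COLOR_RGB2GRAY)
print([np.where(g[v,280:360]<75)[0][[0,-1]]+280 for v in(157,172,187,202,214)])
print(g[130:225,302].tolist())
c=np.array([onz(im,u,v,.08)[:2] for u,v in((297,150),(342,150),(341.5,219),(297,219))]);d=c.mean(0)-T[:2,3]
print(np.linalg.norm(c-np.roll(c,1,0),axis=1),c.mean(0),d@T[:2,0],d@T[:2,1])
for x in(-.029,.029):
  for y in(-.019,.019):
    p=T[:3,3]+T[:3,0]*x+T[:3,1]*y;p[2]=.08;print(proj(im,p).round(1))
```

```text
[array([296, 341]), array([296, 341]), array([297, 341]), array([297, 340]), array([298, 340])]
[145, 148, 146, 141, 137, 136, 137, 139, 125, 92, 61, 36, 24, 29, 24, 48, 61, 63, 38, 21, 33, 31, 31, 35, 43, 46, 46, 46, 49, 47, 44, 46, 45, 50, 53, 63, 61, 62, 53, 49, 44, 46, 42, 46, 49, 43, 46, 46, 48, 47, 50, 48, 46, 44, 48, 45, 43, 45, 45, 47, 43, 49, 43, 46, 45, 45, 43, 46, 49, 47, 43, 50, 46, 48, 46, 43, 39, 48, 44, 47, 45, 44, 44, 38, 41, 46, 46, 44, 65, 111, 137, 147, 149, 153, 152]
[0.05906158 0.03594747 0.05904123 0.03778441] [ 0.51772266 -0.27405166] 0.00312760176940939 -0.0026431859248978746
[300.3 221.9]
[344.9 221.9]
[298.9 154.5]
[346.3 154.5]
```

```bash
python3 -m crank '[[[3,-2.8,20,0,-1],[0,0,35,0,-1],[0,0,35,0,-1],[0,0,35,0,-1],[0,0,15,0,-1],[0,0,5,0,-1],[0,0,0,0,-1],[0,0,0,0,0],[0,0,0,0,0],[0,0,0,0,0]]]' 10 | grep -E "posi|ft|grip"
python3 -m crank '[[[0,0,0,0,0.4],[0,0,0,0,0.4],[0,0,0,0,0.4],[0,0,0,0,0.4],[0,0,0,0,0.4],[0,0,0,0,0.4]]]' 10| grep -E "posi|ft|grip"
python3 -m crank '[[[0,0,0,0,1],[0,0,0,0,1],[0,0,-1,0,1],[0,0,-4,0,1],[0,0,-20,0,1],[0,0,-35,0,1],[0,0,-35,0,1],[0,0,-35,0,1],[0,0,-20,0,1],[0,0,0,0,1]]]' 18
python3 - <<'E'
from h import *
T=Ttool(st());d=np.array([.5825,.0085])-T[:2,3];print(d@T[:2,0],d@T[:2,1],T.round(4))
E
```

```text
position: [0.5191, -0.2752, 0.0586]
ft_force: [-0.9, 0.6, 0.8]
grip_width: 0.855
grip_force: 0.0
position: [0.5178, -0.2744, 0.0567]
ft_force: [0.5, 0.4, 0.9]
grip_width: 0.436
grip_force: 9.9
time: 17.75
position: [0.5206, -0.2759, 0.2125]
tool_rot: [3.134, -0.128, 0.013]
ft_force: [0.8, -0.8, -2.5]
grip_width: 0.438
grip_force: 17.9
0.03862257377796015 -0.28846473311698173 [[ 0.9967 -0.0813  0.0084  0.5206]
 [-0.0812 -0.9967 -0.0052 -0.2759]
 [ 0.0087  0.0045 -1.      0.2125]
 [ 0.      0.      0.      1.    ]]
```

```bash
python3 -m crank '[[[5.2,-35.9,0,0,1],[5.2,-35.9,0,0,1],[5.2,-35.9,0,0,1],[5.2,-35.9,0,0,1],[5.2,-35.9,0,0,1],[5.2,-35.9,0,0,1],[5.2,-35.9,0,0,1],[5.2,-35.9,0,0.1,1],[0,0,0,0.1,1],[0,0,0,0,1]]]' | grep posi
python3 -m crank '[[[0,0,0,0,1],[0,0,0,0,1],[0,0,0,0,1],[0,0,0,0,1]]]'
python3 - <<'E'
from h import *
im=grab("wrist","w5.png");T=Ttool(st());print(T.round(4))
w2=cv2.imread("pics/w2.png",0);g=cv2.imread("pics/w5.png",0)
print("w2",w2[140:172,325].tolist(),w2[230:246,325].tolist())
for x in(-.029,.029):
  for y in(-.019,.019):
    for z in (.0233,-.0567): print(x,y,z,proj(im,T[:3,3]+T[:3,0]*x+T[:3,1]*y-T[:3,2]*z).round(1))
a=cv2.resize(cv2.imread("pics/w5.png")[60:350,220:430],None,fx=2,fy=2);b=cv2.resize(cv2.imread("pics/w2.png")[140:250,270:380],None,fx=3,fy=3)
c=np.zeros((580,760,3),np.uint8);c[:,:420]=a;c[:330,425:755]=b;cv2.imwrite("pics/c5.png",c)
E
```

```text
position: [0.5817, 0.012, 0.205]
time: 18.92
position: [0.5823, 0.0068, 0.2063]
tool_rot: [3.11, -0.442, -0.001]
ft_force: [-0.3, -1.0, -3.5]
grip_width: 0.437
grip_force: 17.9
[[ 9.604e-01 -2.788e-01 -3.000e-04  5.824e-01]
 [-2.788e-01 -9.604e-01 -3.000e-04  7.000e-03]
 [-2.000e-04  4.000e-04 -1.000e+00  2.064e-01]
 [ 0.000e+00  0.000e+00  0.000e+00  1.000e+00]]
w2 [152, 151, 152, 152, 153, 152, 144, 117, 76, 46, 34, 36, 33, 31, 33, 47, 67, 65, 41, 26, 16, 26, 23, 25, 32, 34, 44, 44, 48, 50, 48, 47] [44, 46, 48, 44, 46, 45, 53, 88, 125, 141, 158, 164, 168, 169, 168, 166]
-0.029 -0.019 0.0233 [281.  335.8]
-0.029 -0.019 -0.0567 [293.8 257.3]
-0.029 0.019 0.0233 [361.7 335.8]
-0.029 0.019 -0.0567 [349.6 257.3]
0.029 -0.019 0.0233 [275.6 221.2]
0.029 -0.019 -0.0567 [291.5 174.5]
0.029 0.019 0.0233 [366.8 221.3]
0.029 0.019 -0.0567 [351.8 174.5]
```

View pics/c5.png

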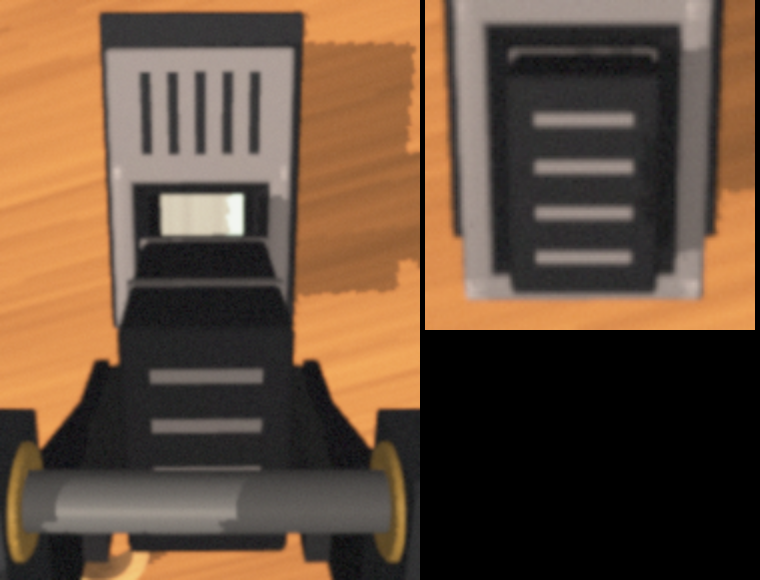

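Run:
```python
from h import *
im=load("wrist");T=Ttool(st());D=np.array([.5825,.0085])
for x in(.086,.0355,.0305): p=np.append(D+T[:2,0]*x,.1);print("dock x",x,proj(im,p).round(1))
g=cv2.imread("pics/w5.png",0);print(g[80:95,320].tolist(),g[140:200,300].tolist())
print("slot cols",g[155,280:300].tolist(),g[155,345:362].tolist())
for y in(-.0255,.0255,-.0205,.0205):p=np.append(D+T[:2,0]*.033+T[:2,1]*y,.1);print(y,proj(im,p).round(1))
# w4 check: pack at table bottom far edge
T4=np.array([[.9966,-.082,-.0009,.5144],[-.082,-.9966,.0003,-.2764],[-.0009,-.0003,-1,.2011],[0,0,0,1]])
im["T"]=T4@im["T_tool_cam"]
for z in(0,.003,.08):p=T4[:3,3]+T4[:3,0]*.032-T4[:3,1]*.0028;p[2]=z;print("w4",z,proj(im,p).round(1))
```

```text
dock x 0.086 [319.7  81.1]
dock x 0.0355 [319.8 150.6]
dock x 0.0305 [319.8 157.1]
[52, 56, 57, 81, 127, 150, 161, 161, 163, 163, 162, 162, 164, 163, 157] [160, 164, 164, 161, 159, 163, 161, 162, 161, 159, 142, 105, 64, 39, 39, 44, 64, 113, 142, 147, 149, 150, 147, 139, 128, 124, 126, 125, 125, 129, 127, 124, 126, 121, 117, 109, 103, 81, 59, 71, 73, 50, 30, 29, 28, 28, 18, 29, 24, 23, 26, 25, 20, 22, 21, 28, 26, 25, 29, 51]
slot cols [165, 163, 162, 159, 151, 126, 87, 48, 39, 27, 25, 34, 35, 35, 41, 35, 40, 38, 35, 39] [32, 38, 41, 37, 43, 43, 48, 46, 54, 93, 142, 161, 167, 163, 162, 164, 162]
-0.0255 [286.3 153.8]
0.0255 [353.3 153.8]
-0.0205 [292.8 153.8]
0.0205 [346.8 153.8]
w4 0 [319.5 136.7]
w4 0.003 [319.5 137.2]
w4 0.08 [318.7 151.1]
```

The held pack is centred in x to about 0.5 mm and the slot matches the estimate. It needs a 1.5 mm shift in y; then insert.

```bash
(python3 -m crank '[[[0,-1.5,10,0,1],[0,0,20,0,1],[0,0,12,0,1],[0,0,3,0,1],[0,0,0,0,1],[0,0,0,0,1]]]' 10
python3 -m crank '[[[0,0,2,0,1],[0,0,2,0,1],[0,0,2,0,1],[0,0,0,0,1]]]'
python3 -m crank '[[[0,0,2,0,1],[0,0,2,0,1],[0,0,0,0,1]]]'
python3 -m crank '[[[0,0,2,0,1],[0,0,2,0,1],[0,0,0,0,1]]]') | grep -E "posi|ft"
```

```text
position: [0.5831, 0.0097, 0.1617]
ft_force: [-0.4, -0.7, -1.8]
position: [0.5828, 0.0097, 0.1555]
ft_force: [-0.3, -0.2, -2.7]
position: [0.5828, 0.0096, 0.1512]
ft_force: [0.4, -0.4, -3.2]
position: [0.5827, 0.0097, 0.1471]
ft_force: [-0.2, -0.2, -2.4]
```

```bash
(python3 -m crank '[[[0,0.5,3,0,1],[0,0,3,0,1],[0,0,3,0,1],[0,0,0,0,1]]]'
python3 -m crank '[[[0,0,4,0,1],[0,0,4,0,1],[0,0,4,0,1],[0,0,0,0,1]]]'
python3 -m crank '[[[0,0,4,0,1],[0,0,4,0,1],[0,0,4,0,1],[0,0,0,0,1]]]'
python3 -m crank '[[[0,0,2,0,1],[0,0,1,0,1],[0,0,0,0,1]]]') | grep -E "posi|ft"
```

```text
position: [0.5823, 0.0093, 0.1377]
ft_force: [-0.3, -0.7, -2.0]
position: [0.5821, 0.0092, 0.1254]
ft_force: [-0.5, -0.1, -1.8]
position: [0.5821, 0.0092, 0.1135]
ft_force: [0.1, 0.4, -2.0]
position: [0.5827, 0.0092, 0.1114]
ft_force: [0.1, 0.1, -3.1]
```

```bash
(python3 -m crank '[[[0,0,2,0,1],[0,0,0,0,1]]]'
python3 -m crank '[[[0,0,1.5,0,1],[0,0,0,0,1]]]'
python3 -m crank '[[[0,0,0,0,0],[0,0,0,0,-0.2],[0,0,0,0,-1],[0,0,0,0,-1],[0,0,0,0,-1],[0,0,0,0,-1],[0,0,0,0,-1]]]'
python3 -m crank '[[[0,0,-10,0,-1],[0,0,-25,0,-1],[0,0,-10,0,1],[0,0,0,0,1],[0,0,0,0,1],[0,0,0,0,1],[0,0,0,0,1],[0,0,0,0,1],[0,0,0,0,1],[0,0,0,0,1]]]'
python3 -m crank '[[[0,0,0,0,1],[0,0,0,0,1],[0,0,0,0,1],[0,0,0,0,1]]]'
)| grep -E "posi|ft|grip"
```

```text
position: [0.5827, 0.0092, 0.1094]
ft_force: [-1.1, -0.1, -2.2]
grip_width: 0.438
grip_force: 10.0
position: [0.5827, 0.0092, 0.1079]
ft_force: [0.6, 0.5, -2.0]
grip_width: 0.438
grip_force: 10.0
position: [0.5829, 0.0093, 0.1082]
ft_force: [0.2, 0.2, 0.5]
grip_width: 0.868
grip_force: 0.0
position: [0.5825, 0.0093, 0.1526]
ft_force: [-0.4, 1.2, 0.1]
grip_width: 0.479
grip_force: 0.0
position: [0.5829, 0.0092, 0.1531]
ft_force: [-0.0, 0.2, 0.5]
grip_width: 0.174
grip_force: 0.0
```

```bash
(python3 -m crank '[[[0,0,0,0,1],[0,0,0,0,1],[0,0,0,0,1],[0,0,0,0,1],[0,0,10,0,1],[0,0,8,0,1],[0,0,0,0,1],[0,0,0,0,1]]]'
python3 -m crank '[[[0,0,2,0,1],[0,0,2,0,1],[0,0,2,0,1],[0,0,0,0,1]]]'
python3 -m crank '[[[0,0,2,0,1],[0,0,2,0,1],[0,0,2,0,1],[0,0,0,0,1]]]'
python3 -m crank '[[[0,0,2,0,1],[0,0,2,0,1],[0,0,2,0,1],[0,0,0,0,1]]]'
)| grep -E "posi|ft"
```

```text
position: [0.582, 0.0092, 0.1339]
ft_force: [-0.3, -0.7, 0.5]
position: [0.5831, 0.0093, 0.1292]
ft_force: [-0.3, 0.3, 2.6]
position: [0.583, 0.0093, 0.1229]
ft_force: [0.6, -0.6, 2.3]
position: [0.583, 0.0093, 0.1167]
ft_force: [0.4, 0.3, 3.2]
```

```bash
(
python3 -m crank '[[[0,0,2,0,1],[0,0,2,0,1],[0,0,2,0,1],[0,0,0,0,1]]]'
python3 -m crank '[[[0,0,2,0,1],[0,0,2,0,1],[0,0,2,0,1],[0,0,0,0,1]]]'
python3 -m crank '[[[0,0,2,0,1],[0,0,2,0,1],[0,0,1,0,1],[0,0,0,0,1]]]'
python3 -m crank '[[[0,0,2,0,1],[0,0,1,0,1],[0,0,0,0,1]]]'
)| grep -E "posi|ft"
```

```text
position: [0.5829, 0.0092, 0.1107]
ft_force: [1.5, -0.9, 3.7]
position: [0.5829, 0.0092, 0.1047]
ft_force: [0.8, -0.4, 3.0]
position: [0.5829, 0.0092, 0.0999]
ft_force: [1.8, 0.5, 4.7]
position: [0.5829, 0.0092, 0.097]
ft_force: [0.6, 0.8, 4.2]
```

```bash
(
python3 -m crank '[[[0,0,1,0,1],[0,0,1,0,1],[0,0,0,0,1]]]'
python3 -m crank '[[[0,0,0.7,0,1],[0,0,0,0,1]]]'
python3 -m crank '[[[0,0,0.7,0,1],[0,0,0,0,1]]]'
python3 -m crank '[[[0,0,0.5,0,1],[0,0,0,0,1]]]'
)| grep -E "posi|ft"
```

```text
position: [0.5829, 0.0092, 0.095]
ft_force: [1.4, 1.0, 4.4]
position: [0.5829, 0.0093, 0.0945]
ft_force: [1.0, 0.7, 4.5]
position: [0.5829, 0.0093, 0.094]
ft_force: [1.0, 0.8, 6.5]
position: [0.5828, 0.0093, 0.0937]
ft_force: [-0.3, 0.7, 7.2]
```

```bash
(
python3 -m crank '[[[0,0,0.5,0,1],[0,0,0,0,1]]]'
python3 -m crank '[[[0,0,0.5,0,1],[0,0,0,0,1]]]'
)| grep -E "posi|ft"
```

```text
position: [0.5828, 0.0094, 0.0934]
ft_force: [-0.4, 0.1, 8.6]
position: [0.5828, 0.0094, 0.0931]
ft_force: [-2.0, -0.3, 9.5]
```

Same stop depth and force as before. I'll let go, back off and check.

```bash
python3 -m crank '[[[0,0,-20,0,1],[0,0,-35,0,1],[0,0,-35,0,1],[0,0,-38,0,1],[0,0,0,0,1],[0,0,0,0,1],[0,0,0,0,1],[0,0,0,0,1],[0,0,0,0,1],[0,0,0,0,1]]]' | grep -E "posi|time"
python3 -m crank '[[[0,0,0,0,1],[0,0,0,0,1],[0,0,0,0,1],[0,0,0,0,1],[0,0,0,0,1],[0,0,0,0,1]]]' | grep -E "posi|ft"
python3 - <<'E'
from h import *
w=grab("wrist","w6.png");s=grab("side","s6.png")
c=np.hstack([w["pixels"][40:320,200:440],cv2.resize(s["pixels"][150:290,200:480],(560,280))]);cv2.imwrite("pics/c6.png",c[:,:,::-1])
E
```

```text
time: 28.47
position: [0.582, 0.0091, 0.2186]
position: [0.5828, 0.0092, 0.2203]
ft_force: [0.4, -0.0, 1.0]
```

View pics/c6.png

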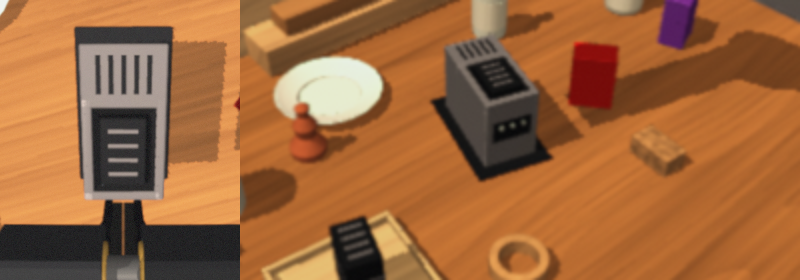

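The new pack is caught nearly flush in the slot at crop (123,152). The old pack stands upright in the tray at crop (355,245), and the bystanders in view haven't moved.

```bash
python3 -c "
from bench import job
print(job.close_job())"
```

```text
the job is handed in; nothing more can be done
None
```

The swap is done and handed in at about 29 s: the other pack is held down by the catch in the charger and the old pack stands upright in the tray. Push readings peaked near 10 N on the charger, and no bystander was seen to move.

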